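Turn over the sensor covers and reject the one without its boss

ROBOT

A 7-joint arm with a two-finger parallel gripper is mounted at the origin on the work surface. World frame = base frame: x ahead of the robot, y to its left, z up, the work surface at z = 0. Lengths are in mm, angles in rad, forces in N, time in s.
With the tool pointing down it reaches from about 400 to 900 mm from the base axis. Payload 5.6 kg.
Tool frame: the origin (TCP) lies midway between the tips of the shut fingers; the grasp point (between the pads) lies 19 mm behind it; x points along the fingers, y is the direction in which the jaws open and shut, and the axes are right-handed (so a half turn about x gives the same grasp; the last joint's range is limited). The gripper opens to 92 mm and grips with 3 to 60 N. Pads are 20 mm wide; open, the fingers measure 128 mm over their backs; the gripper's body (75 mm by 189 mm) begins 69 mm behind the grasp point.
Start: joints at [-1.207, 0.468, -0.012, 1.603, 0.006, 1.071, -0.056], TCP at [257.229, 596.945, 189.592] pointing down, gripper open.
Joint ranges: [-2.53, 2.53], [-0.31, 2.02], [-1.57, 1.55], [0.28, 2.44], [-1.29, 4.43], [0.15, 1.84], [-2.92, 2.92]. Speed limits (rad/s): [2.57, 2.57, 3.14, 3.14, 3.14, 3.14, 3.14].

INTERFACE

Orientations are given as a rotation vector (axis times angle).
In Python, from cell import robot, grip, kin, viewer gives the robot as it stands. Calls block until the motion is done:
- robot.movep(position, orientation): joint-space move of the TCP to a pose.
- robot.servo_line(position, feed=150, rotation=None): straight line of the TCP; rotation=None keeps the orientation; feed is the mean speed in mm/s.
- robot.goto_joints(angles): joint-space move.
- grip(opening, newtons=None): opening from 0.0 (shut) to 1.0 (fully open); newtons is the grip in N (None keeps the last); returns when the fingers have stopped.
- robot.hold(seconds).
- kin.ik(position, orientation): joint angles nearest the present ones, or None.
- robot.observe(): the state.
- viewer.read_camera(name): name is "side" or "top"; returns the picture (480x640x3 uint8, red, green, blue); there is no depth.
- viewer.camera_info(name): a dict with "camera_matrix" (3x3 intrinsics, pixels), "k1" (the pictures are not rectified: a ray, as slopes to the right and down, at radius r is drawn at 1 + k1 r^2 times it, then the intrinsics apply), "R" (3x3) and "t" (3): a world point X has camera coordinates R X + t. Camera axes: x right, y down, z forward; pixel columns grow to the right and rows downward; lengths in mm; the calibration is good to about 2 mm. A picture is of the moment at which its call begins. camera_info takes no time and is no camera call.
A pose or a line that the arm cannot do raises robot.IKError and nothing moves.
- robot.job_done(): hands the job in, once; it reports no verdict.
Trained networks look in the newest picture that a camera, given by its name, has taken for a name from the list of things; names that differ only in an ending like _2 or _b are one class to them, and where a whole thing is asked for, a point or a joint stands for the part that bears it (a point fixed in the world has none). Each returns a list of dicts, best first, with "confidence" (0 to 1); they miss things now and then, are a little off and sometimes report something else, mostly with a low value. They report only what shows in the picture. A call takes as long as a camera call. They do not tell look-alikes from the thing itself.
- viewer.silhouettes(name, camera): "mask" (480x640 bool, what is visible of it).
- viewer.pinpoint(name, camera): "at" ([x, y, z] in mm, in the coordinates of the camera as it stood for that picture, good to about 4 mm: a listed point, or the origin of a listed thing).
The state is a dict: "t": time; "joints": joint angles; "joint_velocities": joint speeds; "joint_torque": joint torques, N m; "tcp_pos": TCP position; "tcp_rot": TCP orientation; "contact_force": force on the tool from outside, world axes, zero at the start; "wrist_torque": the same for the moment, N m; "grip_width": opening from 0.0 (shut) to 1.0 (fully open).
Only numpy, scipy, OpenCV 4.12 (cv2) and the standard library are available. Lean on these libraries where they do the work, as an engineer would, in place of code of your own. Each camera call takes 0.05 s, during which the arm holds its last target.

TASK

Turn both aluminium covers over to inspect their hollow undersides. Set a cover that has the round boss inside wholly on the flat plate that has a screw in each corner, and one whose boss is missing into the shallow steel tray, each left lying upside down on its closed top, open side up, so that the inside shows. Do not drop the covers, and leave everything else where it is.

Things in the scene. Friction and masses are not known exactly. Their poses are not given: they have to be found in the camera images.
- cover_a_mid (a point): aluminium cover: box 48 (own x) x 60 (own y) x 44 mm high, 160 g, flat closed 6 mm top (own +z), 5 mm walls, hollow open underside. Starts open side down on the table, inside hidden; both look alike outside. Flat faces: it stands on any side. Point: middle of the box. Good one: a round boss, 24 mm across, 30 mm long, stands inside on the middle of the roof, 8 mm short of the rim.
- cover_b_mid (a point): aluminium cover: box 48 (own x) x 60 (own y) x 44 mm high, 160 g, flat closed 6 mm top (own +z), 5 mm walls, hollow open underside. Starts open side down on the table, inside hidden; both look alike outside. Flat faces: it stands on any side. Point: middle of the box. Reject: inside, the round boss on the roof is missing.
- plate: fixed flat cream plate for good covers, 150 x 150 mm and 15 mm thick, with a flat screw head in each corner; origin at the centre of its underside, on the table; z up, x and y along its edges.
- tray: fixed shallow open steel tray for rejects, 170 x 170 mm outside, 14 mm high, walls and floor 3 mm thick (inside 164 x 164 mm, floor 3 mm above the table); origin at the centre of its underside, on the table; z up, x and y along its edges.
- thumb_nut: bystander, loose: small stepped steel thumb nut, 26 mm across and 14 mm high, on the table; leave it alone. Origin at its underside on the table.
- shim_ring: bystander, loose: flat brass ring, 32 mm across and 6 mm high; leave it alone. Origin at its underside on the table.
- bracket: bystander, loose: small steel angle bracket, 50 x 30 mm, 25 mm high; leave it alone. Origin at its underside on the table.
- probe: bystander, loose: stepped steel sensor probe standing upright, 26 mm across, 75 mm high; leave it alone. Origin at its underside on the table.
- jar: bystander, loose: small clear closed jar, 44 mm across, 50 mm high; leave it alone. Origin at its underside on the table.
- driver: bystander, loose: screwdriver lying on the table, 170 mm long; leave it alone. Origin at its underside on the table.
- spanner: bystander, loose: spanner lying on the table, 150 mm long; leave it alone. Origin at its underside on the table.
Things that resemble listed ones, but are neither listed nor needed, are in the scene too. What is shaped like the plate but orange or red is not meant.

How it is judged (in metres and radians):
At the end, for the whole second after the job is handed in: The cover with the boss rests still, upside down (within 0.15 rad), flat on the plate, its middle within 53 mm of the plate's centre along each edge; the cover without a boss likewise on the floor of the steel tray, its middle within 65 mm of the tray's centre along each edge (angle between each of cover_a_mid, cover_b_mid's own z axis and vertical above 2.99 rad and x of cover_a_mid in the frame of plate between -0.053 and 0.053 m and y of cover_a_mid in the frame of plate between -0.053 and 0.053 m and z of cover_a_mid in the frame of plate between 0.033 and 0.041 m and linear speed of each of cover_a, cover_b below 0.02 m/s and angular speed of each of cover_a, cover_b below 0.2 rad/s and x of cover_b_mid in the frame of tray between -0.065 and 0.065 m and y of cover_b_mid in the frame of tray between -0.065 and 0.065 m and z of cover_b_mid in the frame of tray between 0.021 and 0.029 m); the robot touches nothing.
It fails at once if a cover is dropped: it falls faster than 0.8 m/s (a fall of about 3 cm) while not held ((contact force between cover_a and the fingers below 0.01 N and linear speed of cover_a above 0.8 m/s) or (contact force between cover_b and the fingers below 0.01 N and linear speed of cover_b above 0.8 m/s)).
It fails at once if a bystander is moved by more than 30 mm (distance of any of thumb_nut, shim_ring, bracket, probe, jar, driver, spanner from where it was at the start of the episode above 0.03 m).
It also fails if it takes over 72 s, if anything falls off the work surface, if the arm or the gripper's body presses on something with over 40 N, if the wrist force passes 120 N, or if a joint passes its speed limit or range.

## Working session

There is one attempt and no reset: what is moved stays moved. The work goes in short steps, each a Python script; the robot and the scene stay as the last script left them, time stands still between calls to the robot, and variables do not carry over. Pictures are saved under pics/ and viewed, and the job is handed in when it is done.

```bash
ls; mkdir -p pics; python3 - <<'E'
from cell import robot,grip,kin,viewer
import cv2
print(robot.observe())
for c in("side","top"):
    im=viewer.read_camera(c); cv2.imwrite(f"pics/{c}0.png",im[:,:,::-1]); print(viewer.camera_info(c))
E
```

```text
pics
{'t': 0.0, 'joints': array([-1.20701161,  0.46837986, -0.01162878,  1.60360841,  0.00600345,
        1.07138168, -0.05630622]), 'joint_velocities': array([-0.00175315,  0.00025253, -0.00032832,  0.00147583,  0.00138793,
        0.00083778, -0.00054698]), 'joint_torque': array([ 1.99254605e-04, -5.20580363e+01, -1.23236826e-02, -2.43745083e+01,
       -5.65810071e-02,  1.71631709e-02,  1.37090310e-04]), 'tcp_pos': array([256.98684603, 596.36911498, 188.64494364]), 'tcp_rot': array([ 0.31777174,  1.54737665, -0.32049837]), 'contact_force': array([-0.72245428,  1.02808271, -0.46392028]), 'wrist_torque': array([-0.07527248, -0.01282844, -0.03692527]), 'grip_width': 1.00017592227187}
{'camera_matrix': array([[458.72518646,   0.        , 325.82529014],
       [  0.        , 458.72518646, 235.90364304],
       [  0.        ,   0.        ,   1.        ]]), 'k1': -0.037175727333992506, 'R': array([[-0.90158546, -0.43226853, -0.01695796],
       [-0.29214261,  0.63729865, -0.71309405],
       [ 0.3190554 , -0.63796108, -0.70086326]]), 't': array([ 489.4253451 ,  184.1124453 , 1242.96020183])}
{'camera_matrix': array([[436.30563888,   0.        , 320.60430441],
       [  0.        , 436.30563888, 245.43631697],
       [  0.        ,   0.        ,   1.        ]]), 'k1': -0.0023307700319744784, 'R': array([[-0.02770307, -0.99931657,  0.02447321],
       [-0.99130218,  0.02431336, -0.12934002],
       [ 0.1286566 , -0.02784346, -0.99129825]]), 't': array([  1.0933615 , 538.00186762, 967.99457029])}
```

View pics/side0.png

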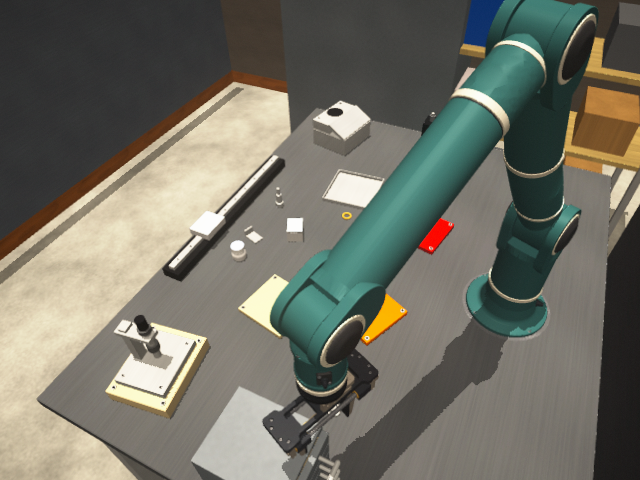

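View pics/top0.png

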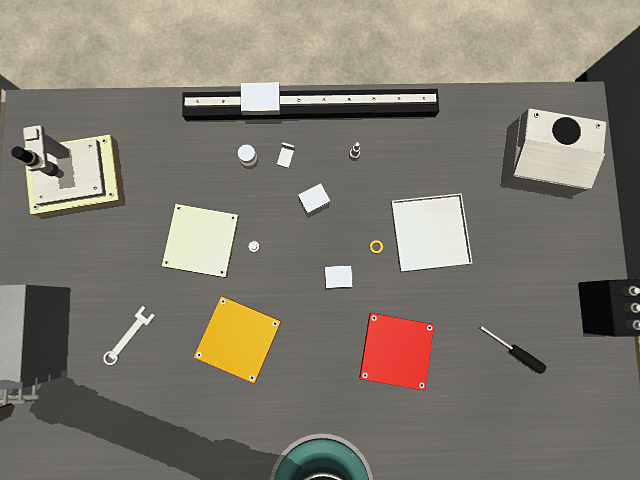

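Top view: the two white blocks at (314,199) and (339,277) are the covers, and the slider on the rail at (260,97) is a look-alike. The cream plate is at (200,241). Its look-alikes are the orange plate (237,339), the red plate (397,350) and the fixture base (75,175). The tray is at (431,233). In the side view the arm hides the second cover.

```bash
cat > h.py <<'E'
from cell import robot,grip,kin,viewer
import numpy as np, cv2
from scipy.spatial.transform import Rotation as Ro
from scipy.optimize import least_squares
def cam(c):
    i=viewer.camera_info(c); return i["camera_matrix"],i["k1"],np.array(i["R"]),np.array(i["t"])
def proj(c,X):
    K,k1,R,t=cam(c); X=np.atleast_2d(X)@R.T+t; s=X[:,:2]/X[:,2:]; s=s*(1+k1*(s**2).sum(1))[:,None]
    return s*K[0,0]+K[:2,2]
def ray(c,p):
    K,k1,R,t=cam(c); p=np.atleast_2d(p).astype(float); q=cv2.undistortPoints(p.reshape(-1,1,2),K,np.array([k1,0,0,0.])).reshape(-1,2)
    d=np.c_[q,np.ones(len(q))]@R; return -R.T@t,d
def onz(c,p,z):
    C,d=ray(c,p); return C+d*((z-C[2])/d[:,2])[:,None]
def toW(c,x):
    K,k1,R,t=cam(c); return R.T@(np.array(x)-t)
def save(c,name,crop=None,zoom=1):
    im=viewer.read_camera(c)
    o=im
    if crop: a,b,w,h_=crop; o=im[b:b+h_,a:a+w]; o=cv2.resize(o,None,fx=zoom,fy=zoom,interpolation=cv2.INTER_CUBIC)
    cv2.imwrite(f"pics/{name}.png",o[:,:,::-1]); return im
def tri(p1,p2):
    A=np.zeros((3,3));b=np.zeros(3)
    for c,p in(("top",p1),("side",p2)):
        C,d=ray(c,p);d=d[0]/np.linalg.norm(d[0]);M=np.eye(3)-np.outer(d,d);A+=M;b+=M@C
    return np.linalg.solve(A,b)
def tool(f,phi,flip=False):
    """f: azimuth (rad) of tool pointing direction at phi>0; phi from straight down. jaw axis horizontal perp to f."""
    F=np.array([np.cos(f),np.sin(f),0]);Z=np.array([0,0,1.])
    x=F*np.sin(phi)-Z*np.cos(phi); y=np.cross(Z,F)
    if flip:y=-y
    return Ro.from_matrix(np.c_[x,y,np.cross(x,y)])
def tcp(g,R): # tcp position for grasp point g
    return np.array(g)+19*R.as_matrix()[:,0]
E
python3 - <<'E'
from h import *
np.set_printoptions(precision=1,suppress=True)
for c in("top","side"):
    viewer.read_camera(c)
    print(c,"cam at",-cam(c)[2].T@cam(c)[3])
    for n in("cover_a_mid","plate","tray"):
        for d in viewer.pinpoint(n,c): print(n,round(d["confidence"],2),toW(c,d["at"]),proj(c,toW(c,d["at"])))
        for d in viewer.silhouettes(n,c):
            m=d["mask"].astype(np.uint8); r=cv2.minAreaRect(np.argwhere(m)[:,::-1].astype(np.float32))
            print("  sil",n,round(d["confidence"],2),m.sum(),np.array(r[0]),np.array(r[1]),r[2])
E
```

```text
top cam at [ 408.8   15.  1029.1]
cover_a_mid 0.63 [465.5 -49.8  18. ] [[337.2 276.9]]
  sil cover_a_mid 0.83 589 [338. 276.] [22. 28.] 90.0
  sil cover_a_mid 0.29 370 [246.5 156. ] [22. 19.] 90.0
plate 0.92 [561.6 267.   -3.2] [[202.1 240.5]]
plate 0.92 [ 296.1 -180.4   -1.5] [[395.2 349. ]]
plate 0.71 [331.2 185.    1.5] [[236.8 338.4]]
  sil plate 0.83 4312 [396.5 351.2] [66.1 66.6] 9.211027145385742
  sil plate 0.76 4539 [237.4 339. ] [67.1 68.8] 23.198591232299805
  sil plate 0.55 4226 [199.9 240.5] [66.4 65.3] 10.84030532836914
tray 0.73 [ 564.9 -275.1    0.8] [[429.1 233.4]]
  sil tray 0.75 5148 [431.  232.4] [72.7 73.3] 82.87498474121094
  sil tray 0.62 111 [354.5 151.5] [15.  9.] 90.0
side cam at [  98.5  887.2 1010.7]
cover_a_mid 0.34 [563.7 268.6  -0.1] [[276.4 305.7]]
plate 0.93 [330.1 183.3  -1.7] [[367.7 312.4]]
plate 0.88 [ 290.6 -180.7    2.7] [[422.4 230.2]]
plate 0.55 [565.  267.4  -0.6] [[276.3 305.3]]
  sil plate 0.89 916 [384.6 323.6] [26.  53.1] 29.744882583618164
  sil plate 0.65 1224 [272.3 303. ] [50.5 50.8] 33.690067291259766
  sil plate 0.59 620 [436.1 235.2] [16.8 40.5] 38.990997314453125
  sil plate 0.47 152 [251.3 234.6] [17.1  9.8] 48.012786865234375
tray 0.67 [ 570.3 -274.8   -0.1] [[352.8 190.7]]
tray 0.19 [757.8 159.6   0.9] [[238.7 257. ]]
  sil tray 0.75 1567 [352.4 188.8] [54.6 35.3] 12.994616508483887
```

```bash
python3 - <<'E'
from h import *
im=cv2.imread("pics/top0.png")
cv2.imwrite("pics/crop1.png",cv2.resize(im[170:310,290:390],None,fx=5,fy=4.2*5/4.2,interpolation=cv2.INTER_CUBIC)[:600])
cv2.imwrite("pics/crop2.png",cv2.resize(im[190:290,150:490],None,fx=2.3,fy=2.3,interpolation=cv2.INTER_CUBIC))
E
```

```text
(no output)
```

View pics/crop1.png

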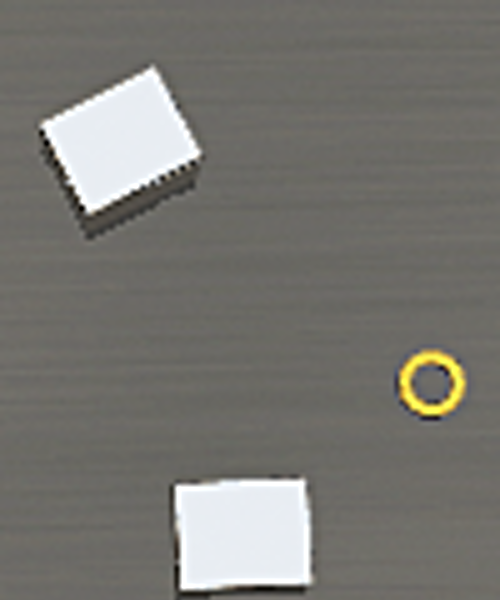

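View pics/crop2.png

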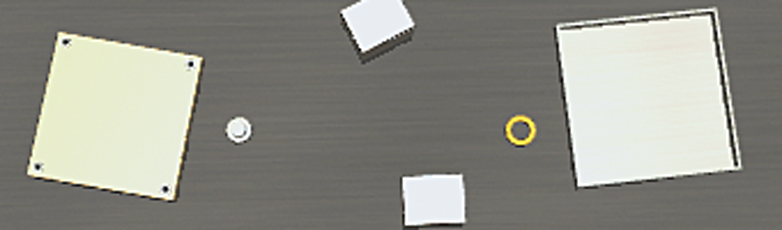

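The crops confirm my choice: two plain white-topped blocks, the cream plate with corner screws, and the walled tray. Next I fit the cover poses and check which grasps the arm can reach.

```bash
cat >> h.py <<'E'
def facefit(im,c,seed,z,thr=200):
    m=(im.min(2)>thr).astype(np.uint8); n,l,s,_=cv2.connectedComponentsWithStats(m)
    k=l[int(seed[1]),int(seed[0])]
    cn=max(cv2.findContours((l==k).astype(np.uint8),cv2.RETR_EXTERNAL,cv2.CHAIN_APPROX_NONE)[0],key=len).reshape(-1,2).astype(np.float32)
    w=onz(c,cn,z)[:,:2]
    r=cv2.minAreaRect(w.astype(np.float32)); return r,s[k]
E
python3 - <<'E'
from h import *
im=cv2.imread("pics/top0.png")[:,:,::-1]; sd=cv2.imread("pics/side0.png")[:,:,::-1]
for s,z in(((314,198),44),((339,277),44)): print(facefit(im,"top",s,z))
# side cover 1
print(facefit(sd,"side",(295,224),44,180))
for s in((200,241),): 
    m=cv2.inRange(im,(200,200,150),(255,255,225)); n,l=cv2.connectedComponents(m);w=onz("top",np.argwhere(l==l[241,200])[:,::-1],15)[:,:2]
    print("plate",cv2.minAreaRect(w.astype(np.float32)))
m=(im.min(2)>150).astype(np.uint8);n,l=cv2.connectedComponents(m);w=onz("top",np.argwhere(l==l[241,430])[:,::-1],8)[:,:2]
print("tray",cv2.minAreaRect(w.astype(np.float32)))
cv2.imwrite("pics/sc.png",cv2.resize(sd[160:340,200:400],None,fx=3.3,fy=3.3,interpolation=cv2.INTER_CUBIC)[:,:,::-1])
# IK feasibility
q0=robot.observe()["joints"]
for name,g in(("c1",(647,15,26)),("c2",(468,-46,26)),("mid",(560,0,150)),("plate",(562,267,45)),("tray",(567,-275,35))):
  for f in range(-180,180,30):
    row=[]
    for ph in range(-50,71,10):
      a=""
      for fl in(False,True):
        R=tool(np.radians(f),np.radians(ph),fl)
        a+="x" if kin.ik(tcp(g,R),R.as_rotvec()) is not None else "."
      row.append(a)
    print(name,f,row)
E
```

```text
(((648.4192504882812, 0.10205459594726562), (46.22146224975586, 58.42227554321289), 25.908309936523438), array([299, 184,  31,  28, 502], dtype=int32))
(((465.640380859375, -50.63902282714844), (47.07902145385742, 58.80967330932617), 1.4573144912719727), array([325, 266,  27,  22, 545], dtype=int32))
(((648.9600219726562, 1.9872398376464844), (48.94554901123047, 59.87902069091797), 25.866588592529297), array([286, 218,  17,  14, 224], dtype=int32))
plate ((560.812744140625, 268.36376953125), (148.49334716796875, 148.32029724121094), 78.5999984741211)
tray ((568.9503173828125, -279.1325378417969), (171.11264038085938, 171.00001525878906), 4.8147149085998535)
c1 -180 ['xx', 'xx', 'xx', 'xx', 'xx', 'xx', 'xx', 'xx', 'xx', 'xx', '..', '..', '..']
c1 -150 ['xx', 'xx', 'xx', 'xx', 'xx', 'xx', 'xx', 'xx', 'xx', 'xx', 'xx', '..', '..']
c1 -120 ['xx', 'xx', 'xx', 'xx', 'xx', 'xx', 'xx', 'xx', 'xx', 'xx', 'xx', 'xx', 'xx']
c1 -90 ['xx', 'xx', 'xx', 'xx', 'xx', 'xx', 'xx', 'xx', 'xx', 'xx', 'xx', 'xx', 'xx']
c1 -60 ['xx', 'xx', 'xx', 'xx', 'xx', 'xx', 'xx', 'xx', 'xx', 'xx', 'xx', 'xx', 'xx']
c
[... 4087 characters left out ...]
]
tray -60 ['xx', 'xx', 'xx', 'xx', 'xx', 'xx', 'xx', 'xx', 'xx', 'xx', 'xx', 'xx', 'xx']
tray -30 ['..', 'xx', 'xx', 'xx', 'xx', 'xx', 'xx', 'xx', 'xx', 'xx', 'xx', 'xx', 'xx']
tray 0 ['xx', 'xx', 'xx', 'xx', 'xx', 'xx', 'xx', 'xx', 'xx', 'xx', 'xx', 'xx', 'xx']
tray 30 ['xx', 'xx', 'xx', 'xx', 'xx', 'xx', 'xx', 'xx', 'xx', 'xx', 'xx', 'xx', 'xx']
tray 60 ['xx', 'xx', 'xx', 'xx', 'xx', 'xx', 'xx', 'xx', 'xx', 'xx', 'xx', 'xx', 'xx']
tray 90 ['xx', 'xx', 'xx', 'xx', 'xx', 'xx', 'xx', 'xx', 'xx', 'xx', 'xx', 'xx', 'xx']
tray 120 ['xx', 'xx', 'xx', 'xx', 'xx', 'xx', 'xx', 'xx', 'xx', 'xx', 'xx', '..', '..']
tray 150 ['xx', 'xx', 'xx', 'xx', 'xx', 'xx', 'xx', 'xx', 'xx', 'xx', '..', '..', '..']
```

View pics/sc.png

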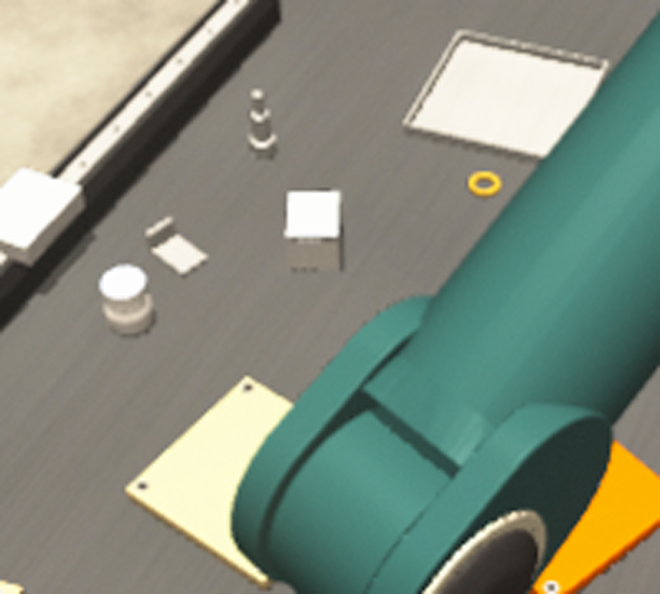

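```bash
cat >> h.py <<'E'
def st(tag=""):
    o=robot.observe(); R=Ro.from_rotvec(o["tcp_rot"]); g=o["tcp_pos"]-19*R.as_matrix()[:,0]
    print(tag,"t=%.1f"%o["t"],"g",np.round(g,1),"x",np.round(R.as_matrix()[:,0],2),"y",np.round(R.as_matrix()[:,1],2),"F",np.round(o["contact_force"],1),"w %.3f"%o["grip_width"],"q",np.round(o["joints"],2),flush=True)
    return g,R
def mv(g,f,ph,fl):
    R=tool(np.radians(f),np.radians(ph),fl); robot.movep(tcp(g,R),R.as_rotvec())
def ln(g,f,ph,fl,feed=150):
    R=tool(np.radians(f),np.radians(ph),fl); robot.servo_line(tcp(g,R),feed=feed,rotation=R.as_rotvec())
def back(g,f,ph,s):
    return np.array(g)-s*tool(np.radians(f),np.radians(ph)).as_matrix()[:,0]
E
python3 - <<'E'
from h import *
g=[465.6,-50.6,26]; f=91.46; ph=-35
mv(back(g,f,ph,110),f,ph,1); st("pre")
save("top","pre2",(240,160,220,200),3)
save("side","pre2s")
E
```

```text
pre t=3.0 g [464.4  13.6 116.1] x [ 0.02 -0.57 -0.82] y [1.   0.03 0.  ] F [-0.1  0.3 -0.3] w 1.001 q [-0.95  0.5   0.57  2.1   0.39  0.89 -0.67]
```

View pics/pre2.png

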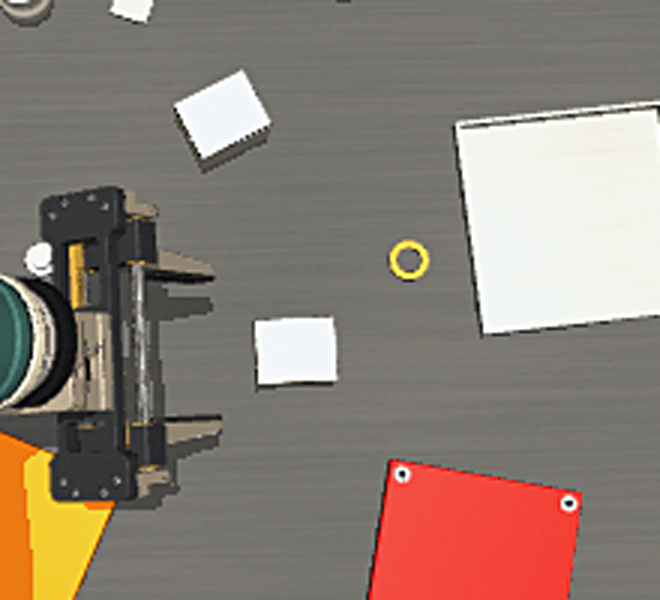

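View pics/pre2s.png

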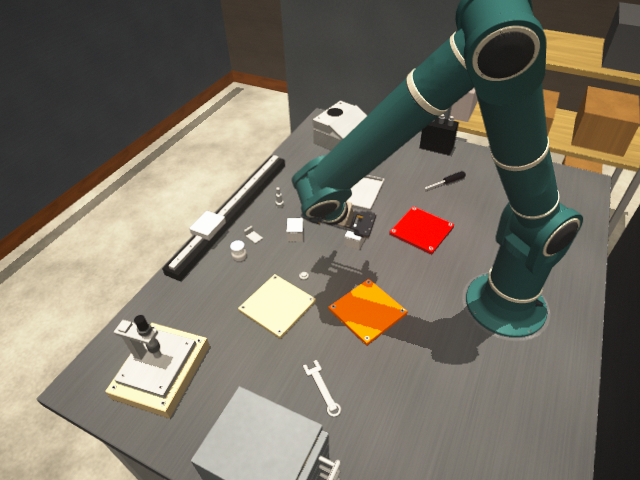

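The open gripper straddles cover 2's line with the fingers beyond both sides. In the side view the top of cover 2 shows near (353,237) next to the gripper. I'll check its height there, then grasp.

```bash
python3 - <<'E'
from h import *
sd=cv2.imread("pics/pre2s.png")[:,:,::-1]
p=proj("side",[[465.6,-50.6,44],[465.6,-50.6,0]]);print(p)
c=np.array([[465.6+24*a,-50.6+30*b,z] for z in(44,0) for a in(-1,1) for b in(-1,1)])
o=np.ascontiguousarray(sd)
big=cv2.resize(o[200:280,310:410],None,fx=6,fy=6,interpolation=cv2.INTER_CUBIC)
for q in proj("side",c): cv2.circle(big,tuple(int(v) for v in (q-[310,200]+.5)*6),3,(255,0,0),-1)
cv2.imwrite("pics/c2side.png",big[:,:,::-1])
E
```

```text
[[355.71387298 230.78930848]
 [355.30700124 241.00738838]]
```

View pics/c2side.png

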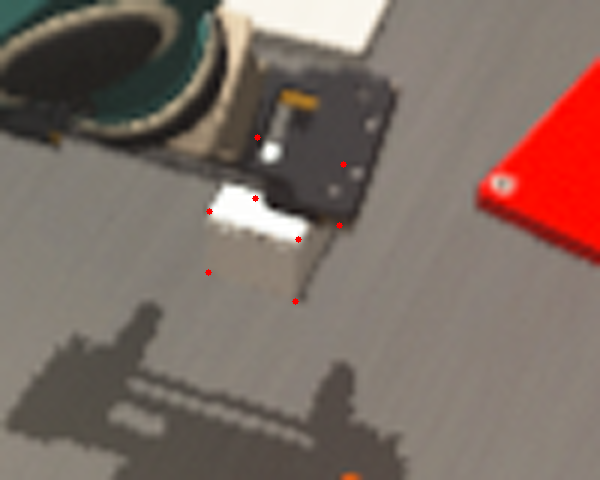

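The projected box (44 mm high) matches the visible corners in the side view. Grasping now.

```bash
python3 - <<'E'
from h import *
g=[465.6,-50.6,26.5]; f=91.46; ph=-35
ln(g,f,ph,1,150); st("at")
grip(0.0,35); st("grip")
ln([465.6,-50.6,130],f,ph,1,150); st("up")
save("top","held2",(240,160,220,200),3)
E
```

```text
at t=4.0 g [466.1 -50.   26.8] x [ 0.02 -0.57 -0.82] y [1.   0.03 0.  ] F [ 0.3  0.4 -0.2] w 1.002 q [-0.83  0.67  0.57  2.16  0.41  0.62 -0.67]
grip t=4.7 g [465.8 -50.5  26.6] x [ 0.01 -0.57 -0.82] y [1.   0.03 0.  ] F [-0.1 -0.   2.3] w 0.520 q [-0.83  0.67  0.57  2.16  0.41  0.62 -0.67]
up t=5.6 g [465.  -50.6 129.4] x [ 0.01 -0.57 -0.82] y [ 1.    0.03 -0.  ] F [-0.6  0.7 -2.4] w 0.517 q [-0.88  0.45  0.62  2.14  0.45  0.84 -0.6 ]
```

View pics/held2.png

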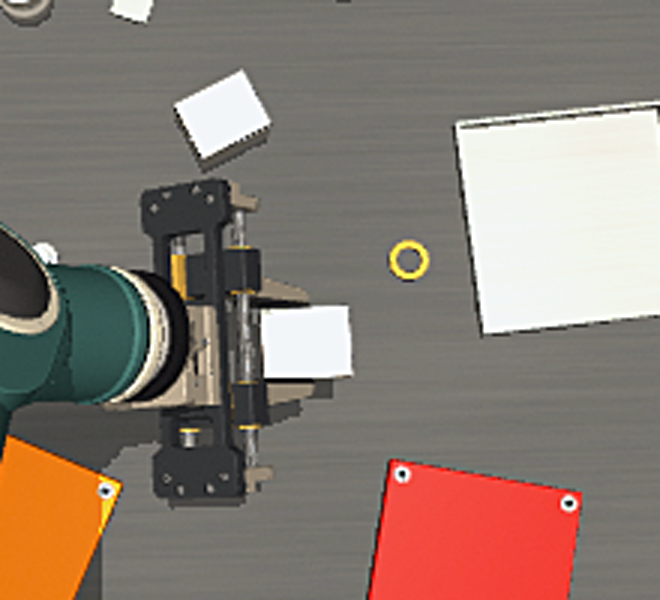

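Cover 2 is held level at crop (307,342), and the grip width of 47.6 mm is right for the 48 mm side. Now the first quarter turn.

```bash
python3 - <<'E'
from h import *
f=91.46
mv([465.6,-40,170],f,10,1); st("10")
mv([465.6,-40,150],f,55,1); st("55")
save("top","turn2",(240,160,220,200),3)
save("side","turn2s",(250,100,220,200),3)
E
```

```text
10 t=6.6 g [464.8 -39.6 169.1] x [-0.01  0.17 -0.98] y [ 1.    0.03 -0.  ] F [ 0.   0.6 -2.2] w 0.519 q [-0.42  0.26  0.65  2.09 -0.41  0.93  0.5 ]
55 t=7.4 g [465.2 -39.  149.2] x [-0.02  0.82 -0.57] y [ 1.    0.03 -0.  ] F [-0.2 -0.3 -1.3] w 0.522 q [ 0.16  0.66  0.48  1.95 -0.96  1.52  1.22]
```

View pics/turn2.png

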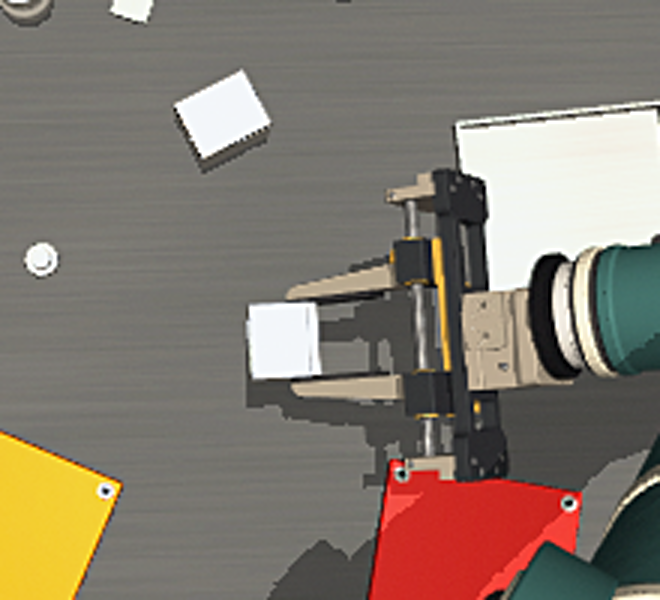

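View pics/turn2s.png

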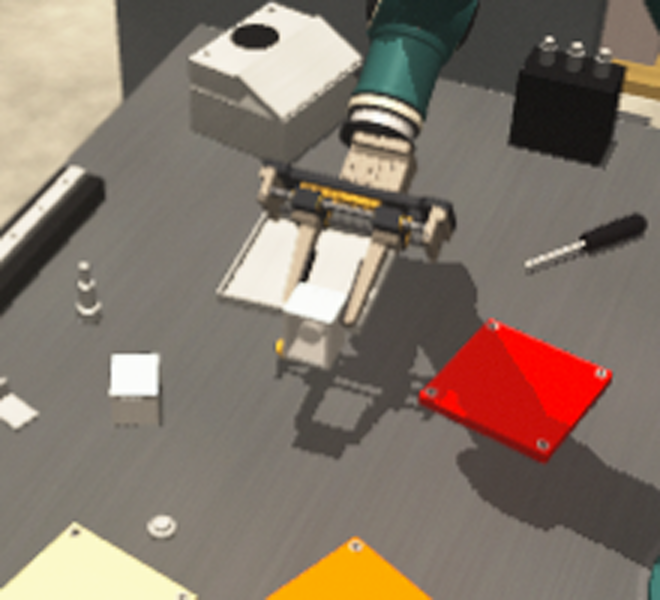

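The side view, crop (312,330), already shows a round boss inside this cover. I'll zoom in while setting it down on its side.

```bash
python3 - <<'E'
from h import *
f=91.46
ln([465.6,-40,60],f,55,1,150)
ln([465.6,-40,31.3],f,55,1,60); g,R=st("down")
im=save("side","down2s",(300,180,100,80),7)
grip(1.0); st("open")
ln(back([465.6,-40,32],f,55,110),f,55,1,200); st("back")
save("top","rel2",(240,160,220,200),3)
save("side","rel2s",(250,140,220,200),3)
E
```

```text
down t=8.8 g [465.4 -40.   30.8] x [-0.02  0.82 -0.57] y [ 1.    0.03 -0.  ] F [ 0.4 -1.1 -2.6] w 0.516 q [ 0.21  0.87  0.42  1.94 -1.05  1.42  1.39]
open t=9.7 g [465.6 -40.   31.3] x [-0.02  0.82 -0.57] y [ 1.    0.03 -0.  ] F [0.5 0.5 0. ] w 0.998 q [ 0.21  0.87  0.42  1.94 -1.05  1.42  1.39]
back t=10.4 g [ 467.6 -129.    94.8] x [-0.02  0.82 -0.57] y [ 1.    0.03 -0.  ] F [ 0.1  1.  -1. ] w 1.000 q [ 0.29  0.82  0.49  1.81 -0.93  1.58  1.33]
```

View pics/down2s.png

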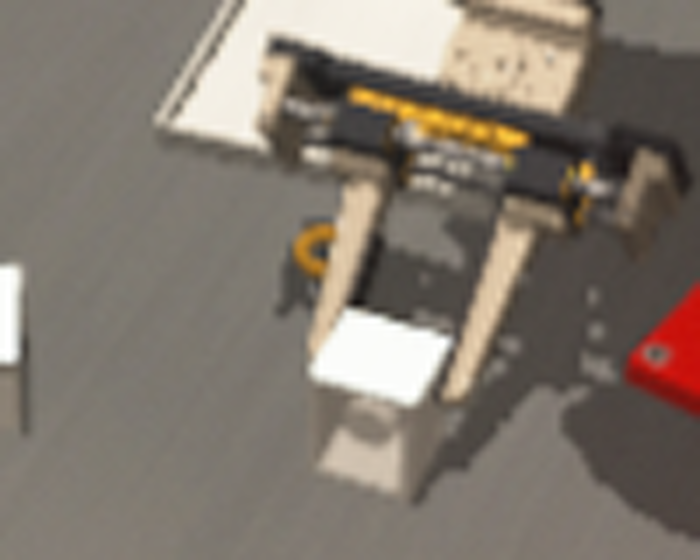

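View pics/rel2.png

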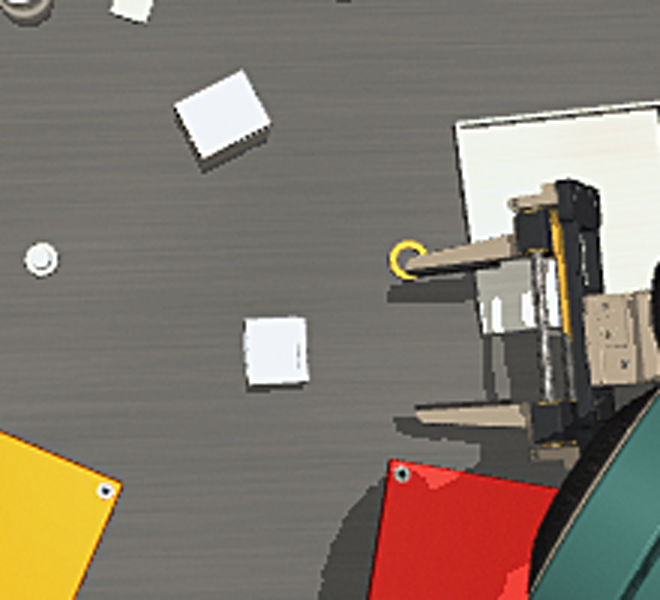

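View pics/rel2s.png

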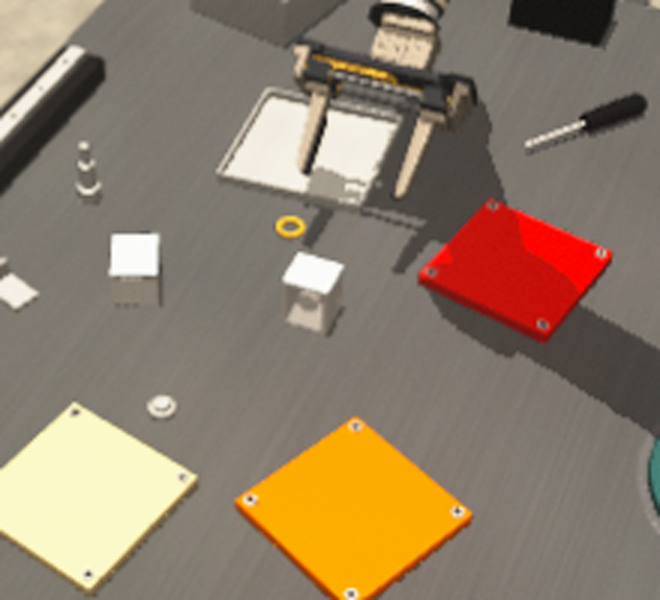

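The cover stands on its long side, with the boss plainly visible in the opening, so it is the good one and goes on the cream plate. Re-fit the pose, regrasp and do the second quarter turn.

```bash
python3 - <<'E'
from h import *
f=91.46
mv([465.6,-40,220],f,10,1); st("over")
g0=[465.6,-35.4,31]
mv(back(g0,f,-35,100),f,-35,1); st("pre")
im=save("top","pre2b",(240,160,220,200),3)
try: print(facefit(im,"top",(332,277),60,215))
except Exception as e: print(e)
E
```

```text
over t=11.4 g [465.1 -39.9 219.5] x [-0.01  0.17 -0.98] y [ 1.    0.03 -0.  ] F [ 0.7  0.2 -0.5] w 1.000 q [-0.51  0.18  0.74  2.04 -0.34  1.03  0.43]
pre t=12.4 g [464.1  19.8 112.8] x [ 0.01 -0.57 -0.82] y [ 1.    0.02 -0.  ] F [-0.2 -0.6  0.2] w 1.003 q [-1.01  0.53  0.64  2.09  0.34  0.88 -0.63]
(((464.4781494140625, -35.5595703125), (44.3558235168457, 46.61878967285156), 88.52790069580078), array([322, 266,  21,  22, 416], dtype=int32))
```

View pics/pre2b.png

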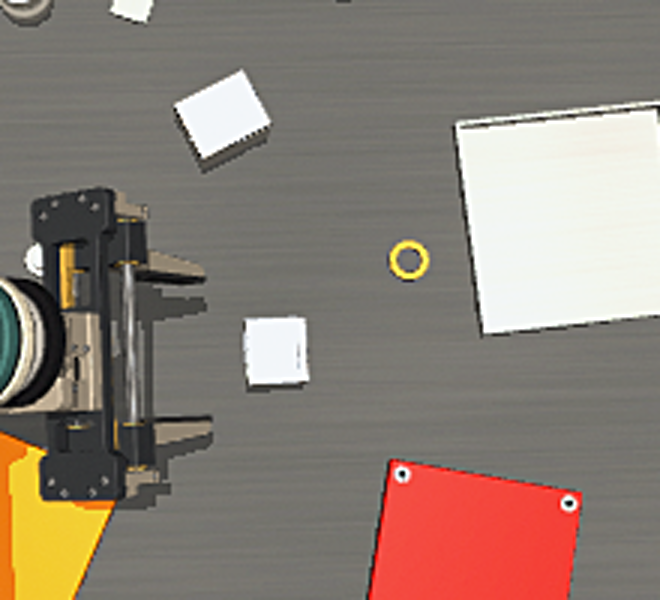

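The top-view fit gives (464.5,-35.6) at 60 mm height, as expected. Proceed.

```bash
python3 - <<'E'
from h import *
f=91.46
g0=[465.0,-35.5,31]
ln(g0,f,-35,1,150); st("at")
grip(0.0,35); st("grip")
ln([465,-35.5,120],f,-35,1,200); st("up")
mv([510,80,180],f,10,1); st("mid")
mv([561.5,268,110],f,55,1); st("above")
save("top","abv2",(140,160,220,200),3)
save("side","abv2s",(180,180,220,200),3)
E
```

```text
at t=13.3 g [465.6 -35.3  31.5] x [ 0.02 -0.57 -0.82] y [1.   0.03 0.  ] F [ 0.2  0.9 -0.1] w 0.999 q [-0.9   0.68  0.62  2.16  0.34  0.64 -0.62]
grip t=14.0 g [465.1 -35.4  31. ] x [ 0.01 -0.57 -0.82] y [1.   0.03 0.  ] F [-0.5  0.1  1.8] w 0.518 q [-0.9   0.68  0.62  2.16  0.34  0.64 -0.62]
up t=14.6 g [464.5 -35.2 119.3] x [ 0.01 -0.57 -0.82] y [ 1.    0.03 -0.  ] F [-0.9 -0.5 -1.9] w 0.519 q [-0.95  0.49  0.68  2.14  0.39  0.82 -0.57]
mid t=15.4 g [508.2  79.6 177.9] x [-0.01  0.17 -0.99] y [ 1.    0.03 -0.  ] F [-0.2 -0.  -2. ] w 0.519 q [-0.52  0.29  0.49  2.   -0.39  0.92  0.22]
above t=16.2 g [560.3 268.4 108.8] x [-0.02  0.82 -0.58] y [ 1.    0.03 -0.  ] F [ 0.1 -0.1 -1.9] w 0.520 q [-0.13  0.68  0.1   1.93 -1.29  1.09  0.97]
```

View pics/abv2.png

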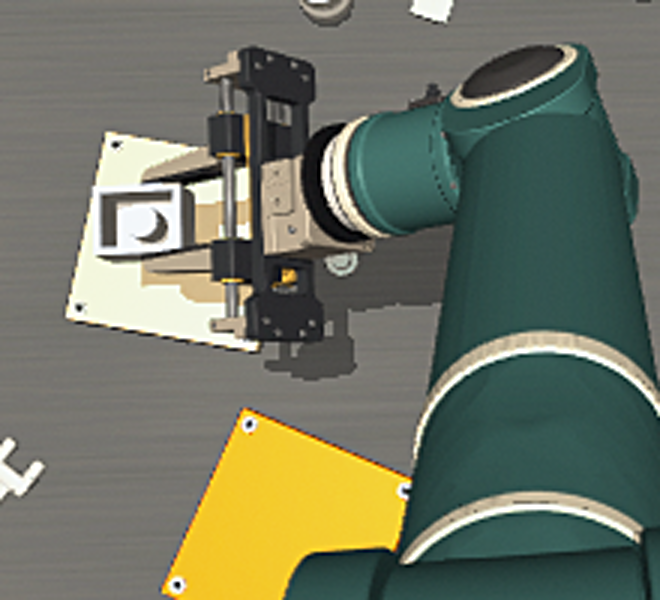

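View pics/abv2s.png

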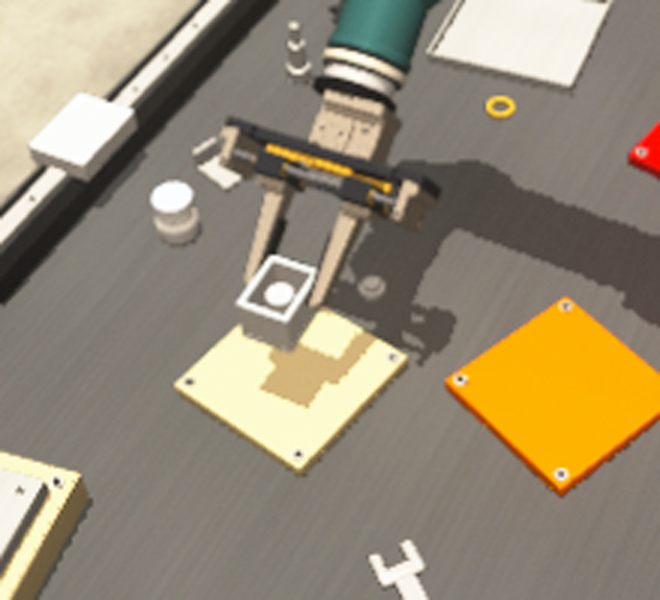

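Open side up, the boss shows in both views (top crop (147,222), side crop (280,293)). I'll triangulate the plate height from two of its screws, then set the cover down.

```bash
python3 - <<'E'
from h import *
a=np.array
p=tri(a([178.3,208]),a([243,307]));q=tri(a([166.7,262.3]),a([279.3,331.3]));print(p,q,np.linalg.norm(p-q))
f=91.46; x,y=562,268
ln([x,y,60],f,55,1,150)
ln([x,y,38.6],f,55,1,50); st("down")
robot.hold(0.1); st("dn")
E
```

```text
[637.42260614 319.08007905  13.73502847] [510.10217637 344.32504336  12.99858879] 129.80116487985887
down t=17.4 g [561.9 267.9  38.3] x [-0.02  0.82 -0.57] y [ 1.    0.03 -0.  ] F [ 0.4 -0.2 -2.2] w 0.520 q [-0.01  0.81 -0.05  1.91 -1.29  0.98  1.06]
dn t=17.5 g [562.  268.   38.6] x [-0.02  0.82 -0.57] y [1.   0.03 0.  ] F [ 0.1 -0.4 -2.5] w 0.517 q [-0.01  0.81 -0.05  1.91 -1.29  0.98  1.06]
```

```bash
python3 - <<'E'
from h import *
f=91.46; x,y=562,268
ln([x,y,37.3],f,55,1,20); st("down")
grip(1.0); st("open")
ln(back([x,y,38],f,55,110),f,55,1,200); st("back")
im=save("top","rel2p",(140,160,220,200),3)
save("side","rel2ps",(180,180,220,200),3)
E
```

```text
down t=17.7 g [562.2 268.1  37.5] x [-0.02  0.82 -0.57] y [1.   0.03 0.  ] F [ 0.5  0.1 -1.3] w 0.519 q [-0.01  0.82 -0.05  1.91 -1.29  0.98  1.06]
open t=18.5 g [562.  268.   37.3] x [-0.02  0.82 -0.57] y [ 1.    0.03 -0.  ] F [ 0.5  0.5 -0.1] w 1.000 q [-0.01  0.82 -0.05  1.91 -1.29  0.98  1.06]
back t=19.2 g [563.7 178.9 101. ] x [-0.02  0.82 -0.57] y [ 1.    0.03 -0.  ] F [ 0.4  0.7 -0.1] w 1.000 q [ 0.09  0.71  0.03  1.9  -1.14  1.13  0.99]
```

View pics/rel2p.png

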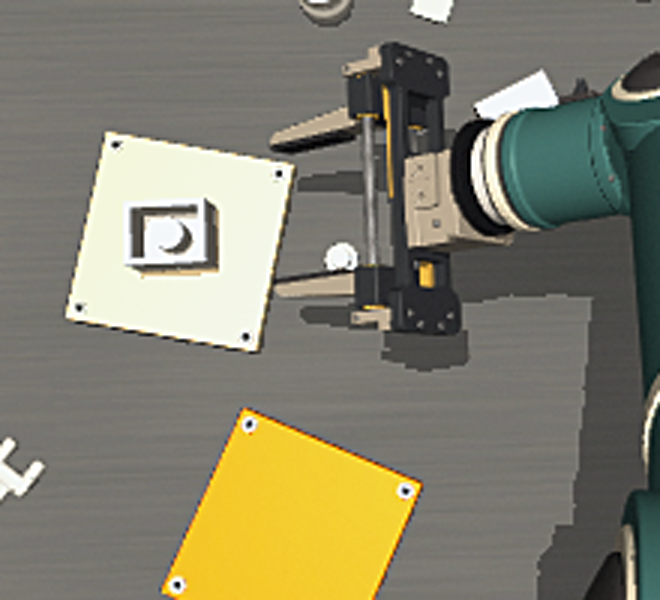

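View pics/rel2ps.png

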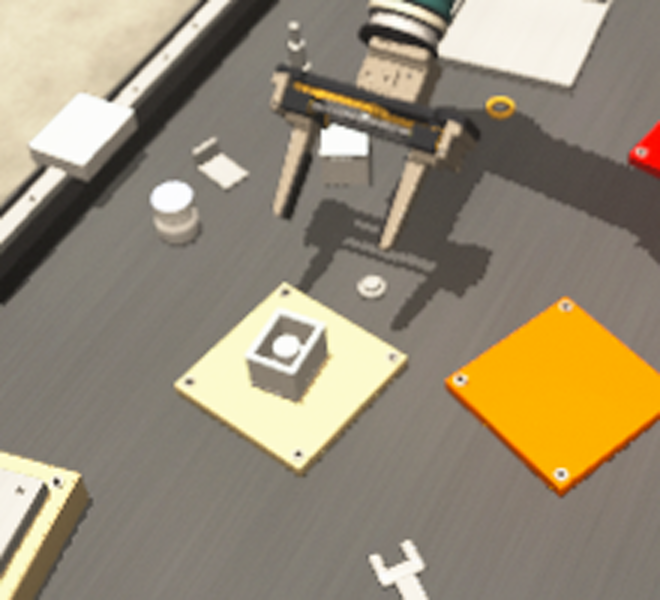

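Cover 2 sits flat, open side up with its boss showing, at the plate's centre. Nothing else has moved. Next is cover 1.

```bash
python3 - <<'E'
from h import *
f=115.9
print(onz("top",[[285,155],[247,156],[355,155]],0))
mv([600,100,200],f,0,1); st("way")
g=[648.8,1,26.5]
mv(back(g,f,-35,110),f,-35,1); st("pre")
im=save("top","pre1",(220,100,220,200),3)
print(facefit(im,"top",(314,198),44))
E
```

```text
[[ 767.03587863   66.79335704    0.        ]
 [ 766.29879702  159.18664946    0.        ]
 [ 763.74448255 -104.43208565    0.        ]]
way t=20.3 g [598.6 100.3 198.5] x [-0.  0. -1.] y [ 0.9   0.44 -0.  ] F [-0.8  0.2 -1. ] w 0.996 q [-0.47  0.41  0.33  1.74 -0.15  1.02  0.36]
pre t=20.9 g [620.7  56.  115.8] x [ 0.25 -0.52 -0.82] y [ 0.9   0.43 -0.  ] F [ 0.7 -1.   0.6] w 1.000 q [-0.9   0.62  0.58  1.9   0.44  0.73 -0.29]
(((648.3943481445312, 0.06496047973632812), (46.29874038696289, 59.18826675415039), 25.908309936523438), array([298, 184,  32,  28, 511], dtype=int32))
```

View pics/pre1.png

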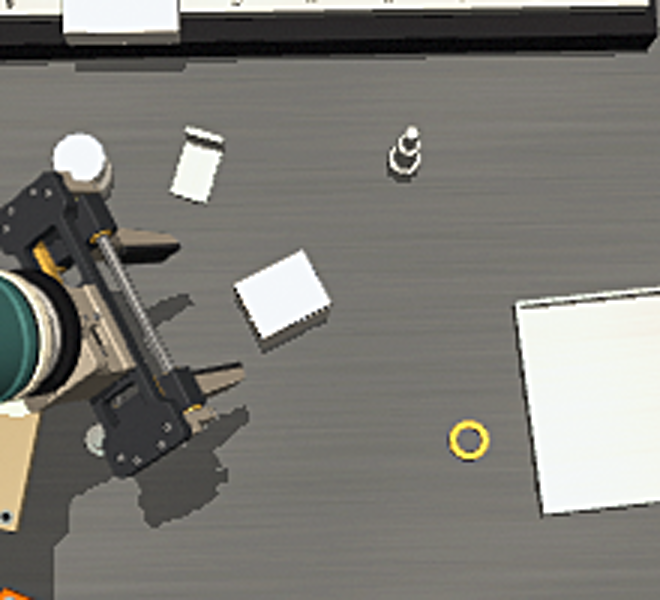

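The jaws line up with cover 1 at crop (282,295). They stay clear of the jar, the bracket and the probe.

```bash
python3 - <<'E'
from h import *
f=115.9
g=[648.7,0.8,26.5]
ln(g,f,-35,1,150); st("at")
grip(0.0,35); st("grip")
ln([640,5,130],f,-35,1,200); st("up")
mv([580,10,170],100,10,1); st("10")
mv([520,10,120],90,55,1); st("55")
save("side","turn1s",(240,140,160,130),4.5)
ln([520,10,60],90,55,1,200)
ln([520,10,31.3],90,55,1,60); st("down")
save("top","down1",(240,130,220,200),3)
E
```

```text
at t=21.9 g [649.3   1.3  27.2] x [ 0.25 -0.52 -0.82] y [0.9  0.44 0.  ] F [0.2 0.2 0.1] w 1.002 q [-0.78  0.78  0.57  1.9   0.44  0.53 -0.3 ]
grip t=22.6 g [648.7   1.   26.5] x [ 0.25 -0.52 -0.82] y [0.9  0.44 0.  ] F [-0.2  0.4  1. ] w 0.518 q [-0.78  0.78  0.57  1.9   0.44  0.53 -0.3 ]
up t=23.3 g [639.3   5.1 129.1] x [ 0.25 -0.52 -0.82] y [ 0.9   0.44 -0.  ] F [ 0.3 -0.2 -2.6] w 0.520 q [-0.82  0.59  0.59  1.9   0.46  0.7  -0.22]
10 t=24.1 g [578.9  10.3 168.1] x [-0.03  0.17 -0.98] y [ 0.98  0.17 -0.  ] F [-0.1 -0.1 -1.1] w 0.520 q [-0.11  0.42  0.18  1.8  -0.29  0.99  0.39]
55 t=24.8 g [519.9  12.1 119.4] x [-0.    0.82 -0.57] y [ 1.  0. -0.] F [-0.  -0.3 -1. ] w 0.518 q [ 0.44  0.68 -0.04  1.89 -0.89  1.24  1.01]
down t=25.9 g [519.8   9.9  31.6] x [-0.    0.82 -0.57] y [ 1. -0. -0.] F [-1.4 -1.3  4.3] w 0.520 q [ 0.46  0.84 -0.05  1.87 -0.92  1.15  1.12]
```

View pics/turn1s.png

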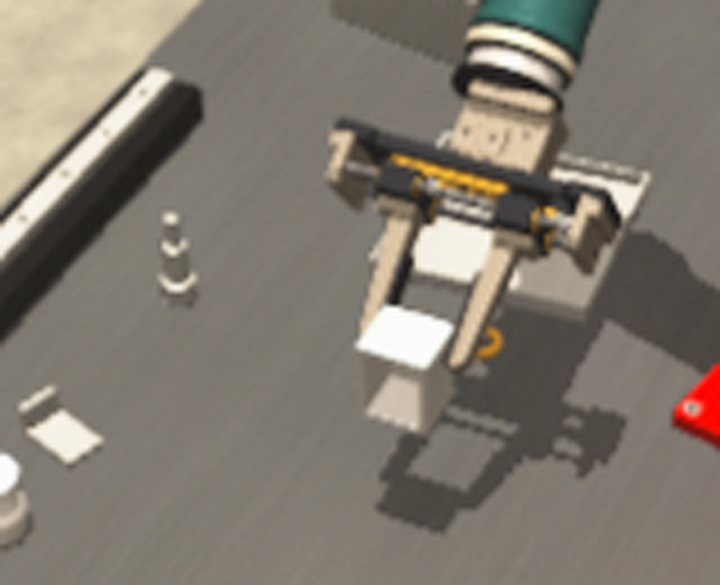

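View pics/down1.png

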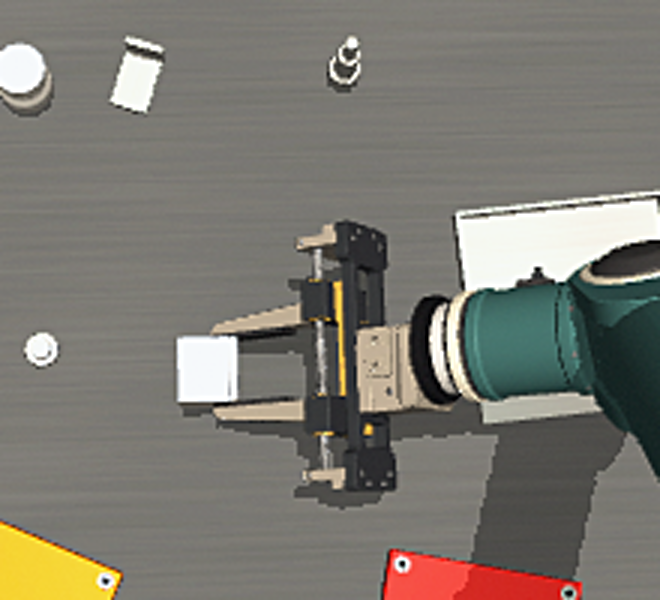

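Cover 1 looks empty inside, with no boss at side crop (400,395), so it is the reject. It now touches the table (about 4 N). Release, regrasp and turn it over the tray.

```bash
python3 - <<'E'
from h import *
f=90
grip(1.0); st("open")
ln(back([520,10,32],f,55,110),f,55,1,200)
mv([520,10,220],f,10,1); st("over")
g0=[520,14.8,31]
mv(back(g0,f,-35,100),f,-35,1); st("pre")
im=save("top","pre1b",(240,130,220,200),3)
print(facefit(im,"top",(308,253),60,215))
E
```

```text
open t=26.8 g [520.   10.   31.3] x [ 0.    0.82 -0.57] y [1. 0. 0.] F [-0.1  0.7  0.4] w 0.999 q [ 0.45  0.84 -0.05  1.87 -0.92  1.15  1.12]
over t=28.3 g [518.9   9.8 218.6] x [-0.    0.17 -0.98] y [ 1.  0. -0.] F [-0.1 -0.8 -0.9] w 0.998 q [-0.03  0.25  0.06  1.91 -0.23  1.01  0.16]
pre t=29.3 g [519.9  69.4 112.2] x [-0.   -0.58 -0.82] y [ 1. -0. -0.] F [0.8 0.  0.8] w 0.995 q [-0.61  0.56  0.11  1.88  0.53  1.09 -0.85]
(((519.4117431640625, 15.219775199890137), (42.56549072265625, 47.23685073852539), 88.60613250732422), array([299, 242,  20,  22, 406], dtype=int32))
```

View pics/pre1b.png

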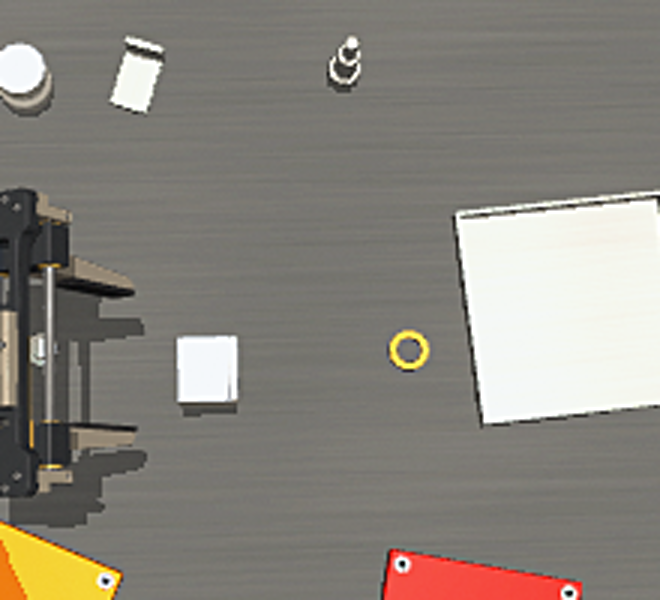

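Cover 1 stands on its side where expected, with the fit at (519.4,15.2).

```bash
python3 - <<'E'
from h import *
f=90
ln([519.6,15,31],f,-35,1,150); st("at")
grip(0.0,35); st("grip")
ln([520,15,120],f,-35,1,200); st("up")
mv([550,-120,180],f,10,1); st("mid")
mv([568,-277,110],f,55,1); st("above")
save("top","abv1",(360,130,200,180),3.3)
save("side","abv1s",(250,100,200,160),4)
E
```

```text
at t=30.1 g [520.2  15.4  31.6] x [ 0.   -0.57 -0.82] y [ 1. -0.  0.] F [-0.1  0.2 -0.4] w 1.000 q [-0.56  0.67  0.15  1.96  0.6   0.89 -0.9 ]
grip t=30.9 g [519.7  15.1  31. ] x [ 0.   -0.57 -0.82] y [1. 0. 0.] F [0.2 0.3 0.8] w 0.519 q [-0.56  0.67  0.15  1.96  0.6   0.89 -0.9 ]
up t=31.5 g [519.5  15.  119.3] x [-0.   -0.57 -0.82] y [ 1. -0. -0.] F [-1.1 -0.1 -1.7] w 0.520 q [-0.55  0.52  0.14  1.94  0.57  1.04 -0.8 ]
mid t=32.6 g [ 549.2 -118.3  178.5] x [-0.    0.17 -0.98] y [ 1.  0. -0.] F [-0.   0.1 -2. ] w 0.517 q [ 0.13  0.38  0.15  1.82 -0.27  1.    0.43]
above t=33.4 g [ 568.  -275.9  108. ] x [-0.    0.82 -0.57] y [ 1.  0. -0.] F [ 0.3  0.4 -1.4] w 0.521 q [ 0.69  0.97  0.06  1.3  -0.7   1.65  0.98]
```

View pics/abv1.png

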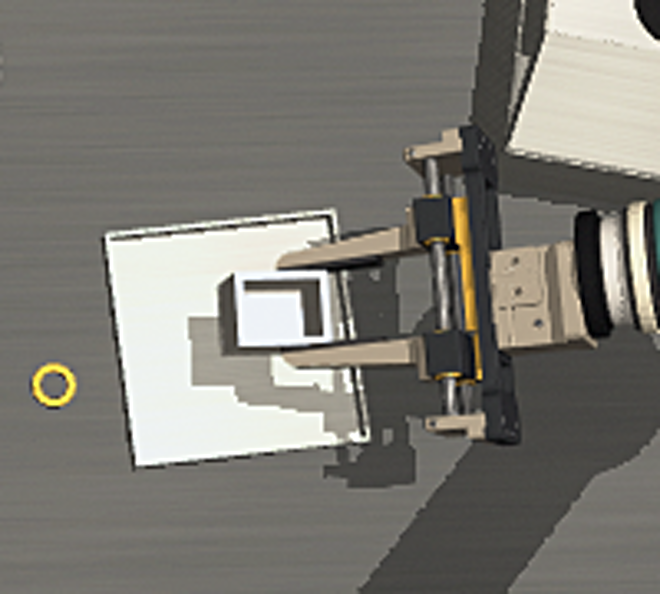

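View pics/abv1s.png

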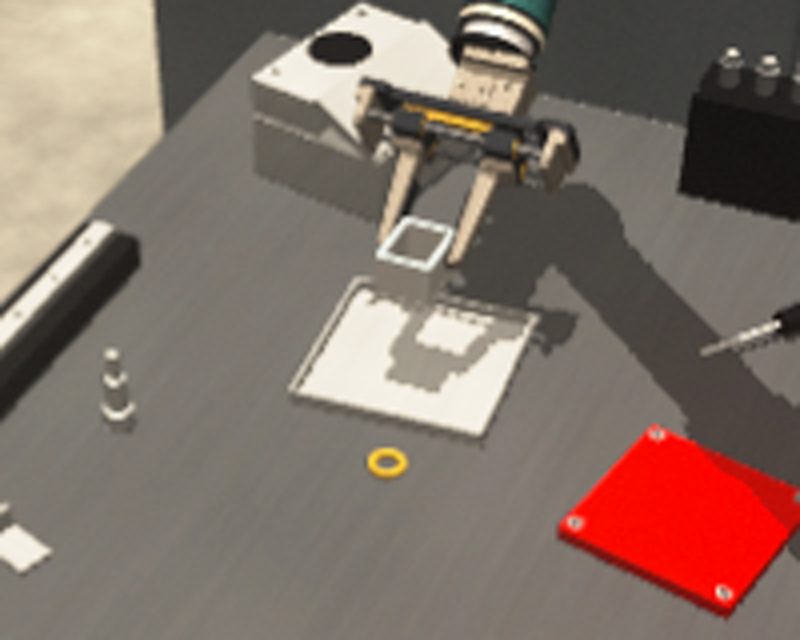

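There is no boss inside in either view (top crop (280,310), side crop (415,243)). The housing lies close to the right of the gripper, so I'll set the cover down slightly toward +y and retreat straight up.

```bash
python3 - <<'E'
from h import *
print(onz("top",[[503,190],[514,110],[596,197]],0))
f=90; x,y=564,-262
ln([x,y,60],f,55,1,150)
ln([x,y,27],f,55,1,50); st("d1")
ln([x,y,25.6],f,55,1,20); st("d2")
grip(1.0); st("open")
ln([x,y,130],f,55,1,150); st("up")
mv([480,-60,250],f,0,1); st("away")
save("top","fin_t"); save("side","fin_s")
E
```

```text
[[ 668.14924538 -463.9342576     0.        ]
 [ 873.20878425 -508.92597688    0.        ]
 [ 645.69752518 -693.53885471    0.        ]]
d1 t=34.8 g [ 564.1 -262.1   26.9] x [ 0.    0.82 -0.57] y [ 1. -0.  0.] F [-0.3  0.2 -1.3] w 0.522 q [ 0.69  1.06  0.06  1.33 -0.7   1.54  1.05]
d2 t=35.0 g [ 564.3 -262.2   26. ] x [ 0.    0.82 -0.57] y [ 1. -0.  0.] F [ 0.5 -0.3 -0.1] w 0.519 q [ 0.69  1.06  0.06  1.33 -0.7   1.54  1.05]
open t=35.8 g [ 564.  -262.    25.6] x [ 0.    0.82 -0.57] y [ 1. -0. -0.] F [0.2 1.1 0.9] w 0.998 q [ 0.69  1.06  0.06  1.33 -0.7   1.54  1.05]
up t=36.7 g [ 563.5 -261.7  129.2] x [-0.    0.82 -0.57] y [ 1. -0. -0.] F [ 0.4  0.2 -0.6] w 1.000 q [ 0.68  0.92  0.06  1.35 -0.7   1.64  0.97]
away t=37.7 g [480.1 -61.  249.3] x [-0.  0. -1.] y [ 1. -0. -0.] F [ 0.3 -0.6 -0.7] w 1.006 q [-0.03  0.14  0.09  1.96 -0.02  1.05  0.07]
```

View pics/fin_t.png

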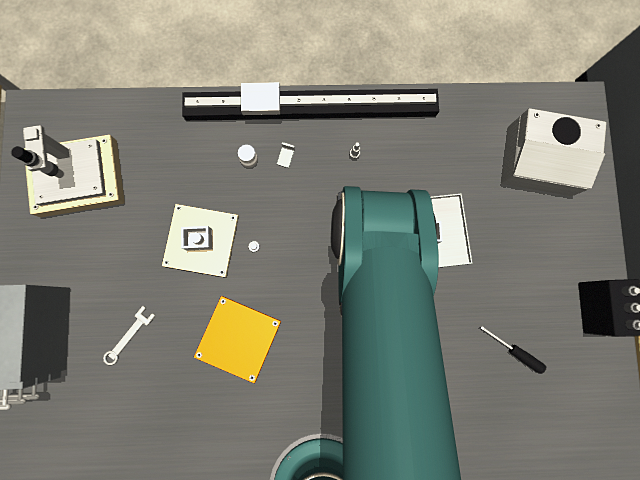

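View pics/fin_s.png

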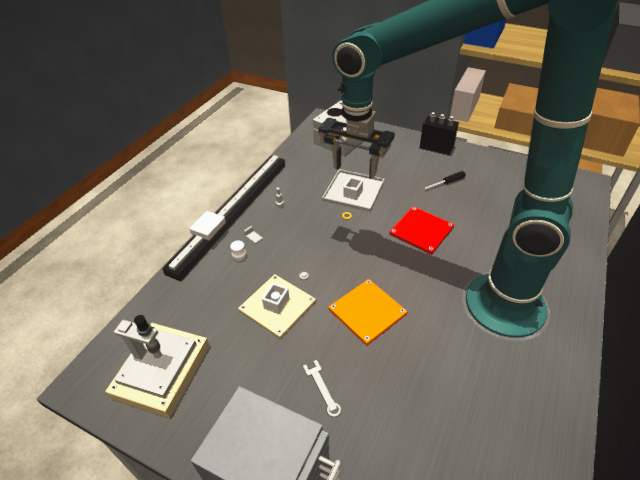

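In the side view both covers sit on their places and all bystanders are where they were. In the top view the arm hides the tray, so I'll swing it aside and check there.

```bash
python3 - <<'E'
from h import *
mv([470,80,260],90,0,1); st("away")
im=save("top","fin_t2",(140,160,350,150),2.2); sd=viewer.read_camera("side")
cv2.imwrite("pics/fin_s2.png",cv2.resize(sd[150:330,230:410],None,fx=3.3,fy=3.3,interpolation=cv2.INTER_CUBIC)[:,:,::-1])
# overlay expected boxes
for c,I in(("top",im),("side",sd)):
  big=cv2.resize(np.ascontiguousarray(I),None,fx=4,fy=4,interpolation=cv2.INTER_CUBIC)
  for nm,(x,y),zs,yaw in(("p",(562,268),(15,59),1.46),("t",(564,-262),(3,47),0)):
    cy,sy=np.cos(np.radians(yaw)),np.sin(np.radians(yaw))
    for z in zs:
      P=proj(c,[[x+a*24*cy-b*30*sy,y+a*24*sy+b*30*cy,z] for a,b in((-1,-1),(1,-1),(1,1),(-1,1))])
      cv2.polylines(big,[np.int32((P+.5)*4)],True,(255,0,0) if z>20 else (0,160,0),1)
    u,v=(proj(c,[[x,y,25]])[0]*4).astype(int)
    cv2.imwrite(f"pics/ov_{c}_{nm}.png",big[v-150:v+150,u-190:u+190,::-1])
a=[cv2.imread(f"pics/ov_{c}_{n}.png") for c in("top","side") for n in"pt"]
cv2.imwrite("pics/ov.png",np.vstack([np.hstack(a[:2]),np.hstack(a[2:])]))
E
```

```text
away t=38.4 g [470.3  79.  259.2] x [-0. -0. -1.] y [ 1. -0. -0.] F [ 0.3 -0.7 -0.7] w 0.996 q [-0.22  0.12 -0.02  1.95  0.    1.07 -0.24]
```

View pics/fin_t2.png

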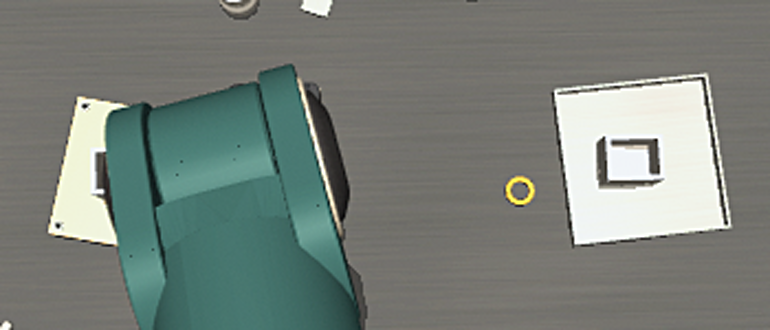

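View pics/ov.png

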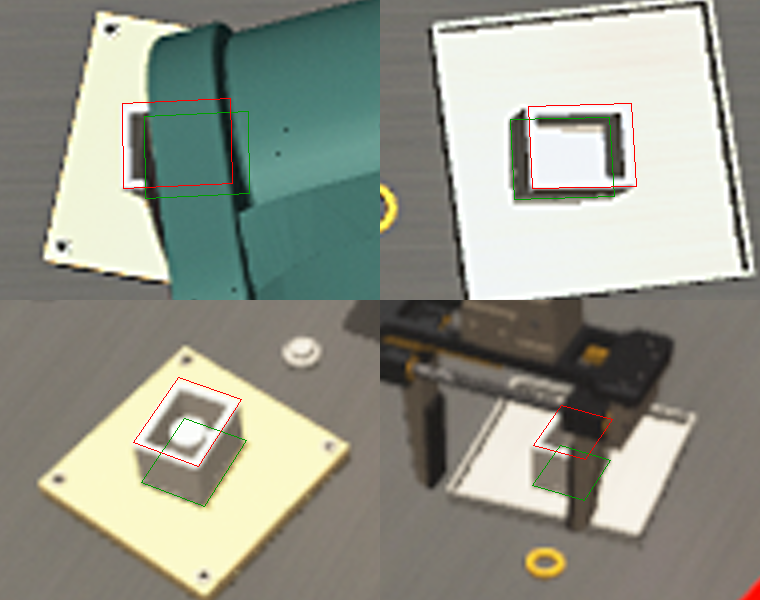

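The expected boxes match the rims and bases in each view where they show, and both covers lie flat and well inside their limits. The gripper touches nothing. Handing in.

```bash
python3 - <<'E'
from h import *
st("end"); robot.job_done(); print("done")
E
```

```text
end t=38.5 g [470.4  78.  259.4] x [-0. -0. -1.] y [ 1. -0. -0.] F [-0.4  0.  -0.2] w 1.001 q [-0.21  0.12 -0.02  1.95  0.    1.07 -0.24]
the job is handed in; nothing more can be done
done
```

Both covers are turned over and in their places, and I handed the job in at about 38 s of the 72 s allowed. I turned each one in two quarter turns, setting it on its side in between to regrasp it.

- **Good cover:** the cover nearer the robot has the boss. It lies open side up on the cream plate at about (562, 268) mm, within a few mm of the plate's centre.
- **Reject:** the farther cover has no boss. It lies open side up on the tray floor at about (564, -262) mm, some 5 and 17 mm from the tray's centre.

**Last checks:** drawn outlines of both covers at their expected heights matched the pictures. In the final views the arm hid part of the good cover from above, and the gripper hid part of the tray cover from the side. An earlier top view, taken with the arm clear, showed the good cover whole. No bystander had visibly moved, the gripper was clear of everything, and the contact force was near zero.

**Disagreements, neither of which mattered:**
- Plate height came out at 13–14 mm from two views against the stated 15 mm, which is within calibration error.
- The network that locates things missed the farther cover. I found that one from its top face in both cameras.

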